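# Load the brazing cradle: flip the stop, tip the tube in, push it home

## Robot

A 7-joint arm with a two-finger parallel gripper is mounted at the origin on the work surface. World frame = base frame: x ahead of the robot, y to its left, z up, the work surface at z = 0. Lengths are in mm, angles in degrees, forces in N, time in s.
With the tool pointing down it reaches from about 350 to 900 mm from the base axis. Payload 19.9 kg.
Tool frame: the origin (TCP) lies at the very end of the fingers, on their centre line; the grasp point (between the pads) lies arm.grip_point_offset behind it (arm.grip_point_offset is the distance from the TCP to the grasp point, in mm); z points along the fingers, y is the line along which they close (so a half turn about z gives the same grasp; the last joint's range is limited). The gripper opens to 94 mm and grips with 3 to 60 N. Pads are 16 mm wide; open, the fingers measure 119 mm over their backs; the gripper's body (75 mm by 177 mm) begins 78 mm behind the grasp point.
Start: joints at [69.357, 23.915, -0.59, 92.452, 0.269, 63.638, -3.037], TCP at [195.885, -593.488, 205.425] pointing down, gripper open.
Joint ranges: [-161.28, 161.28], [-22.2, 115.67], [-73.04, 71.86], [3.21, 147.25], [-68.34, 248.33], [10.77, 114.83], [-161.83, 161.83]. Speed limits (degrees/s): [108.29, 108.29, 136.94, 136.94, 172.46, 172.46, 172.46].

## Interface

Orientations are given as [roll, pitch, yaw] about the fixed x, y, z axes, in that order (R = Rz(yaw) Ry(pitch) Rx(roll)).
In Python, from cell import arm gives the robot as it stands. Calls block until the motion is done:
- arm.reach(position, orientation): joint-space move of the TCP to a pose.
- arm.move_linear(position, frame=None, rate=150, threshold=None): straight line of the TCP; frame=None keeps the orientation; rate is the mean speed in mm/s. With threshold (N) it stops when the force on the tool has changed by that much, and returns True; else False.
- arm.movej(angles): joint-space move.
- arm.command_gripper(opening): finger opening in mm; the grip force is fixed at half the most; returns when the fingers have stopped.
- arm.dwell(seconds).
- arm.solve_ik(position, orientation): joint angles nearest the present ones, or None.
- arm.read_camera(name): name is "side" or "top"; returns the picture (480x640x3 uint8, red, green, blue); there is no depth.
- arm.calibration(name): a dict with "fx", "fy", "cx", "cy" (pixels), "cam_to_world" (4x4, takes a point from camera to world coordinates). Camera axes: x right, y up, looking along -z (the intrinsics and any distortion apply to the point x, -y, -z); pixel columns grow to the right and rows downward; lengths in mm; the calibration is good to about 2 mm. A picture is of the moment at which its call begins. calibration takes no time and is no camera call.
A pose or a line that the arm cannot do raises arm.IKError and nothing moves.
- arm.close_job(): hands the job in; it is judged then, once.
Trained networks look in the newest picture that a camera, given by its name, has taken for a name from the list of things; names that differ only in an ending like _2 or _b are one class to them, and where a whole thing is asked for, a point or a joint stands for the part that bears it (a point fixed in the world has none). Each returns a list of dicts, best first, with "conf" (0 to 1); they miss things now and then, are a little off and sometimes report something else, mostly with a low value. They report only what shows in the picture. A call takes as long as a camera call.
- arm.silhouettes(camera, name): "region" (480x640 bool, what is visible of it) and "point" ([row, column] in pixels, amid what is visible of it).
- arm.landmark_of(camera, name): "point" ([row, column] in pixels: a listed point, or the origin of a listed thing).
Readings, each from a call of its own:
- arm.current_t(): time.
- arm.current_joint_positions(): joint angles.
- arm.current_dq(): joint speeds.
- arm.current_joint_torque(): joint torques, N m.
- arm.current_eef_pos(): TCP position.
- arm.current_ee_rot(): TCP orientation.
- arm.current_contact_force(): force on the tool from outside, world axes, zero at the start.
- arm.current_ft_torque(): the same for the moment, N m.
- arm.current_finger_gap(): finger opening in mm.
- arm.current_grasp_force(): force on a finger pad.
Only numpy, scipy, OpenCV 4.12 (cv2) and the standard library are available. Lean on these libraries where they do the work, as an engineer would, in place of code of your own. Each camera call takes 0.05 s, during which the arm holds its last target. There are 200 camera calls.

## Task

Get the tube located in the brazing cradle using only pushes of the fingertips, never picking anything up: first flip the red end stop over and press it fully down into the channel, then tip the standing steel tube over, where it stands, towards the stop so that it lies along the channel, and then push it along until its end sits against the stop's brass pad. Leave the stop down and leave the other things on the bench where they are.

Things in the scene. Friction and masses are not known exactly. Their poses are not given: they have to be found in the camera images.
- cradle: Fixed cradle: dark base plate 370 x 100 x 12 mm with an aluminium channel along its x. Origin: centre of the plate's underside, on the bench; z up; +x points from the standing tube to the flip stop. Channel floor 20 mm above the origin, x -180 to +110 mm; side walls' inner faces at y = -22 and +22 mm, 8 mm thick, tops at z 44 mm; ends open. Hinge cheeks x 132 to 158 mm, tops z 54 mm.
- stop (a joint): Flip stop, red arm hinged at the cradle's +x end. Rad: 0 = leaning back out of the channel, 40 degrees past vertical towards +x (limit); 0.70 = straight up; 2.269 = fully down (hard limit), pointing to -x along the channel. Starts at 0 to 0.35. Stiff hinge, about 0.05 N m of friction: it stays where it is left and must be pushed all the way down.
- stop_hinge (a point): Mid-point of the stop's hinge axis (axis along the cradle's y): x 145, y 0, z 39 mm in the cradle's frame. From here the red arm, 24 mm wide, reaches 60 mm to the pad face. Its back face (away from the channel when leaning back, on top when down) lies 15 mm off the line from hinge to pad: when down, its top is 54 mm above the cradle's origin.
- stop_pad (a point): Point on the free-end face of the stop's brass pad (30 mm wide, 29 mm high), 60 mm from the hinge axis. With the stop down it is at x 85, y 0, z 39 mm in the cradle's frame and its face looks to -x, at the tube.
- tube: Loose steel tube, 38 mm diameter, 140 mm long, black ends, copper band near its top; 0.14 to 0.28 kg. Starts upright on the channel floor at x -129 to -99 mm in the cradle. Origin: its bottom centre; z along its axis to the top. Falls once leaning 15 degrees. Lying, its axis is 39 mm above the cradle's origin, its origin at the end away from the stop, about 20 to 60 mm short of home.
- tube_top (a point): Centre of the tube's top end face (the end with the copper band), 140 mm from its origin; this is the end that goes against the stop.
- tube_mid (a point): Middle of the tube, on its axis, 70 mm from both ends.
- flux_jar: White plastic jar, 68 mm diameter, 75 mm tall, standing at the back of the bench; bystander. Origin: centre of the underside.
- sleeve: Brass sleeve (short open ring), 48 mm diameter, 50 mm tall, standing at the back; bystander. Origin: centre of the underside.
- spare_tube: Plain copper-coloured round bar, 29 mm diameter, 100 mm tall, standing at the back; bystander, not the tube to tip. Origin: centre of the underside.
- hammer: Hammer lying on the left of the bench, about 300 mm long; bystander.
- brush: Brush lying on the right of the bench, about 200 mm long; bystander.
- clamp: Black C-clamp lying flat on the near left of the bench, about 80 x 160 mm, 22 mm high; bystander.

How it is judged (in metres and radians):
On the way, in this order (a step that is already met when the one before it is completed fails the run):
1. the stop is fully down while the tube still stands (value of joint stop above 2.209 rad and angle between tube's own z axis and vertical below 0.12 rad), for 0.2 s.
2. the tube lies in the channel with its top end towards the stop, not yet against it (value of joint stop above 2.209 rad and angle between tube's own z axis and vertical between 1.48 and 1.66 rad and y of tube in the frame of cradle between -0.01 and 0.01 m and z of tube in the frame of cradle between 0.03 and 0.047 m and y of tube_top in the frame of cradle between -0.01 and 0.01 m and z of tube_top in the frame of cradle between 0.03 and 0.047 m and angle between the z axis of tube and the x axis of cradle, either way round below 0.1 rad and x of tube_top in the frame of cradle above -0.05 m), for 0.2 s.
3. the tube's end is against the stop's pad (value of joint stop above 2.209 rad and x of tube_top in the frame of cradle above 0.0815 m and angle between tube's own z axis and vertical between 1.48 and 1.66 rad and y of tube in the frame of cradle between -0.01 and 0.01 m and z of tube in the frame of cradle between 0.03 and 0.047 m and y of tube_top in the frame of cradle between -0.01 and 0.01 m and z of tube_top in the frame of cradle between 0.03 and 0.047 m and angle between the z axis of tube and the x axis of cradle, either way round below 0.1 rad), for 0.2 s.
At the end, for the whole second after the job is handed in: The stop is down (joint above 2.209 rad); the tube lies in the channel (level within 5 degrees, along the channel, axis within 10 mm of its centre line) at rest with its top end within 3.5 mm of the stop's pad (all of step 3 and x of tube_top in the frame of cradle below 0.09 m and linear speed of tube below 0.01 m/s); the robot touches nothing.
It fails at once if the tube was lifted (raised more than about 15 mm off its support) (z of tube in the frame of cradle above 0.055 m or z of tube_mid in the frame of cradle above 0.108 m).
It fails at once if the tube was shifted or carried more than 30 mm while standing (angle between tube's own z axis and vertical below 0.12 rad and distance of tube from where it was at the start of the episode above 0.03 m).
It fails at once if a bystander was moved more than 20 mm or lifted (distance of any of flux_jar, sleeve, spare_tube, hammer, brush, clamp from where it was at the start of the episode above 0.02 m).
It fails at once if a standing bystander was knocked over (angle between any of flux_jar, sleeve, spare_tube's own z axis and vertical above 0.3 rad).
It also fails if it takes over 54 s, if anything falls off the work surface, if the arm or the gripper's body presses on something with over 40 N, if the wrist force passes 120 N, or if a joint passes its speed limit or range.

## Working session

There is one attempt and no reset: what is moved stays moved. The work goes in short steps, each a Python script; the robot and the scene stay as the last script left them, time stands still between calls to the robot, and variables do not carry over. Pictures are saved under pics/ and viewed, at most 10 in all, crops included, and the job is handed in when it is done.

```bash
mkdir -p pics; ls; python3 - <<'E'
from cell import arm
import cv2,numpy as np
np.set_printoptions(precision=3,suppress=True)
for c in("side","top"):
    im=arm.read_camera(c); cv2.imwrite(f"pics/{c}0.png",im[:,:,::-1])
    k=arm.calibration(c); print(c,{a:(b if np.isscalar(b) else np.array(b).tolist()) for a,b in k.items()})
    for n in("cradle","stop_hinge","stop_pad","tube","tube_top","tube_mid","flux_jar","sleeve","spare_tube","hammer","brush","clamp"):
        print(c,n,[(np.round(d["point"],1).tolist(),round(d["conf"],2)) for d in arm.landmark_of(c,n)[:2]])
print(arm.grip_point_offset,arm.current_t(),arm.current_ee_rot())
E
```

```text
pics
side {'fx': 509.5898523054953, 'fy': 509.5898523054953, 'cx': 315.15909670846094, 'cy': 239.03693039080105, 'cam_to_world': [[-0.8232519148001641, 0.31236789498980866, -0.4740069439971312, -90.52768960325933], [-0.5672095054279681, -0.4864796866280996, 0.6645381038363308, 838.7259677597918], [-0.02301438093939399, 0.8159435107149648, 0.5776733727567116, 844.5826384443], [0.0, 0.0, 0.0, 1.0]]}
side cradle [([279.3, 291.6], 0.89)]
side stop_hinge [([289.8, 245.4], 0.73)]
side stop_pad [([279.0, 231.1], 0.57), ([276.8, 191.8], 0.35)]
side tube [([260.6, 334.4], 0.86)]
side tube_top [([429.2, 178.7], 0.47)]
side tube_mid [([235.4, 329.5], 0.83)]
side flux_jar []
side sleeve [([223.0, 276.8], 0.6)]
side spare_tube [([278.1, 192.0], 0.81)]
side hammer [([430.2, 180.4], 0.97)]
side brush [([196.8, 381.0], 0.72)]
side clamp [([416.0, 320.2], 0.7)]
top {'fx': 570.39614423949, 'fy': 570.39614423949, 'cx': 323.14554596653045, 'cy': 238.70714817392565, 'cam_to_world': [[0.004363397423841987, 0.9817419370352216, -0.19016763612469068, 243.87976679420362], [-0.9999866146711589, 0.00481252773127428, 0.001900014565924136, 2.357488050504621], [0.00278051100278645, 0.190156800149684, 0.9817497950676621, 1471.7627637663265], [0.0, 0.0, 0.0, 1.0]]}
top cradle [([234.6, 304.9], 0.64)]
top stop_hinge [([209.1, 256.1], 0.65)]
top stop_pad [([193.6, 241.6], 0.72)]
top tube [([247.4, 349.1], 0.84), ([341.2, 184.9], 0.29)]
top tube_top [([239.2, 351.5], 0.84)]
top tube_mid [([241.1, 353.9], 0.67)]
top flux_jar [([239.2, 352.7], 0.75), ([156.4, 319.1], 0.59)]
top sleeve [([157.4, 380.3], 0.62)]
top spare_tube []
top hammer [([258.6, 125.2], 0.74), ([158.1, 378.5], 0.52)]
top brush [([224.8, 495.9], 0.6)]
top clamp [([340.5, 182.7], 0.96), ([231.8, 307.5], 0.36)]
18.8 1.3 [-179.993    0.001   18.265]
```

View pics/side0.png

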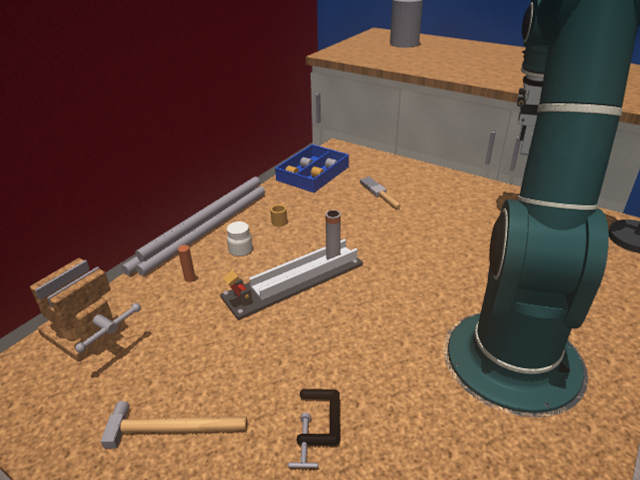

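View pics/top0.png

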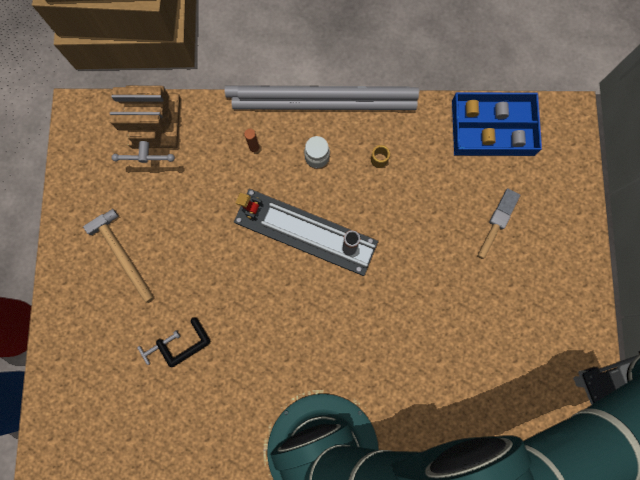

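The side picture shows the tube at about (333,235) and the stop at (238,288). The top picture shows the cradle from (245,205) to (370,255), with the jar, sleeve and bar behind it. I'll zoom in to get the plate corners.

```bash
python3 - <<'E'
import cv2,numpy as np
a=cv2.imread("pics/top0.png")[180:280,225:385]; b=cv2.imread("pics/side0.png")[200:320,210:370]
a=cv2.resize(a,None,fx=5,fy=5,interpolation=cv2.INTER_CUBIC); b=cv2.resize(b,None,fx=5,fy=5,interpolation=cv2.INTER_CUBIC)
cv2.imwrite("pics/ca.png",a);cv2.imwrite("pics/cb.png",b)
E
```

```text
(no output)
```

View pics/ca.png

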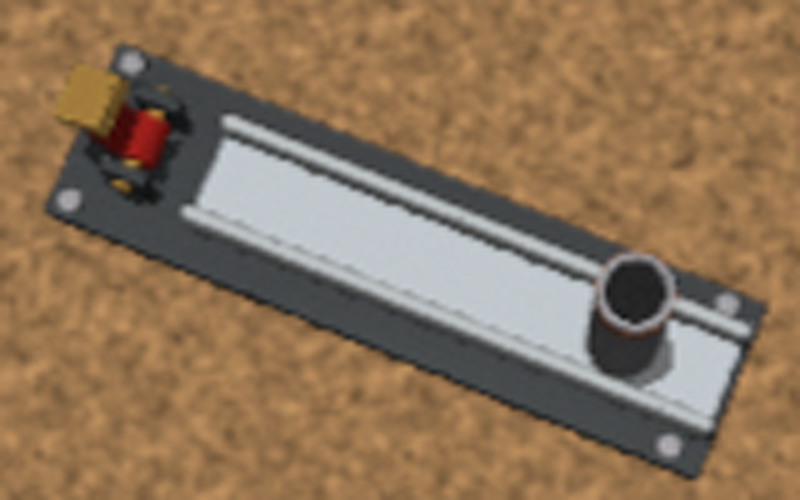

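View pics/cb.png

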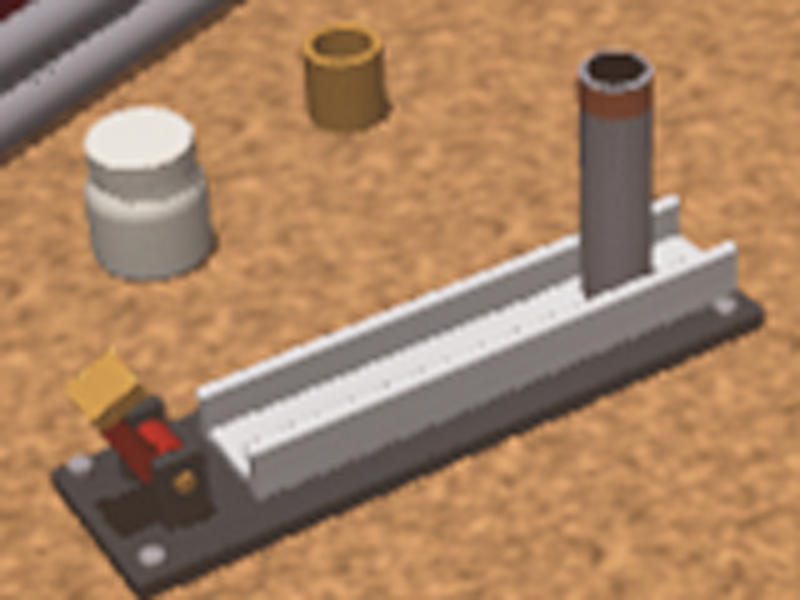

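Zoomed in, the plate corners are clear in both views. The stop leans back with its brass pad at top crop (90,100), and the tube's top ring is centred at top crop (635,295) and side crop (615,70). I'll fit the cradle pose, tube x and stop angle from these.

```bash
cat > h.py <<'E'
from cell import arm
import numpy as np
from scipy.optimize import least_squares
np.set_printoptions(precision=2,suppress=True)
CAL={c:arm.calibration(c) for c in("side","top")}
def proj(c,p):
    k=CAL[c]; M=np.linalg.inv(np.array(k["cam_to_world"])); q=M[:3,:3]@p+M[:3,3]
    return np.array([k["fx"]*q[0]/-q[2]+k["cx"], k["fy"]*-q[1]/-q[2]+k["cy"]])
def c2w(q,p):
    c,s=np.cos(q[2]),np.sin(q[2]); return np.array([q[0]+c*p[0]-s*p[1], q[1]+s*p[0]+c*p[1], p[2]])
E
cat > fit.py <<'E'
from h import *
T=lambda u,v:("top",225+(u+.5)/5-.5,180+(v+.5)/5-.5); S=lambda u,v:("side",210+(u+.5)/5-.5,200+(v+.5)/5-.5)
pts=[(T(120,44),(185,-50,12)),(T(47,210),(185,50,12)),(T(766,305),(-185,-50,12)),(T(697,478),(-185,50,12)),
(S(55,474),(185,-50,12)),(S(145,586),(185,50,12)),(S(763,313),(-185,50,12)),
(S(252,455),(110,26,44)),(S(735,245),(-180,26,44)),(S(203,390),(110,-26,44)),(S(675,201),(-180,-26,44)),
(T(230,118),(110,-26,44)),(T(186,212),(110,26,44)),(T(748,329),(-180,-26,44)),(T(712,429),(-180,26,44))]
res=lambda q:np.concatenate([proj(m[0],c2w(q,p))-m[1:] for m,p in pts])
r=least_squares(res,[500,20,1.2],x_scale=[10,10,.1],loss="soft_l1"); q=r.x
print(q,np.degrees(q[2])); print(res(q).reshape(-1,2).T)
np.save("q.npy",q)
tm=[T(635,295),S(616,70)]
f=lambda t:np.concatenate([proj(m[0],c2w(q,(t[0],t[1],160)))-m[1:] for m in tm])
t=least_squares(f,[-114,0]); print("tube",t.x,t.fun)
def pad(th,off,L=60):
    a=th-np.radians(40); # + towards -x
    d=np.array([-np.sin(a),np.cos(a)]); b=np.array([np.cos(a),np.sin(a)])
    e=np.array([145,39])+L*d+off*b; return (e[0],0,e[1])
for th in(0,.1,.2,.3,.35): print(th,pad(th,0),[proj(c,c2w(q,pad(th,0))) for c in("side","top")])
for n in("stop_hinge",): print([proj(c,c2w(q,(145,0,39))) for c in("side","top")])
for yaw in(np.degrees(q[2]),np.degrees(q[2])-180):
  for p in((225,0,75),(100,0,54),(-170,0,140),(-130,0,30)): print(yaw,p,c2w(q,p),arm.solve_ik(c2w(q,p).tolist(),[180,0,yaw]))
E
python3 fit.py
```

```text
[545.13  46.2    1.19] 67.92467323001222
[[-0.42 -1.2   0.43  0.14 -0.94 -0.98  0.84 -0.16 -0.24 -0.35  0.19 -1.1
  -0.35  0.01 -0.28]
 [ 0.19  1.05  0.14  0.83 -1.56 -0.68 -1.67 -2.42 -1.5  -0.75 -1.93  0.94
   0.35  0.83 -0.44]]
tube [-121.68    1.32] [-0.33  0.15  0.06 -0.72]
0 (np.float64(183.56725658119234), 0, np.float64(84.96266658713867)) [array([225.14, 280.66]), array([237.  , 198.54])]
0.1 (np.float64(178.7859708980397), 0, np.float64(88.58334569668344)) [array([226.82, 278.7 ]), array([238.54, 198.87])]
0.2 (np.float64(173.66710696183094), 0, np.float64(91.7086044061019)) [array([228.66, 276.86]), array([240.24, 199.3 ])]
0.3 (np.float64(168.26181076894525), 0, np.float64(94.30721616344275)) [array([230.63, 275.15]), array([242.08, 199.83])]
0.35 (np.float64(165.4685308442198), 0, np.float64(95.40070252292273)) [array([231.66, 274.35]), array([243.04, 200.13])]
[array([242.1, 289.4]), array([253.24, 208.65])]
67.92467323001222 (225, 0, 75) [629.69 254.7   75.  ] [ 10.53  50.01 -55.95  88.36  44.12  65.77 -76.8 ]
67.92467323001222 (100, 0, 54) [582.72 138.86  54.  ] [ 17.19  40.   -45.94 101.67  35.    53.65 -65.79]
67.92467323001222 (-170, 0, 140) [ 481.24 -111.34  140.  ] [ 35.27  17.48 -30.05 113.65  11.06  51.63 -22.62]
67.92467323001222 (-130, 0, 30) [496.28 -74.27  30.  ] [ 28.51  28.77 -28.45 116.49  21.05  39.67 -35.48]
-112.07532676998778 (225, 0, 75) [629.69 254.7   75.  ] [ 13.45  53.63 -62.41  88.26  49.75  69.22 100.02]
-112.07532676998778 (100, 0, 54) [582.72 138.86  54.  ] [ 26.72  48.74 -62.36 101.38  49.06  61.83 104.54]
-112.07532676998778 (-170, 0, 140) [ 481.24 -111.34  140.  ] [ 59.72  27.03 -61.92 113.    28.57  56.98 142.03]
-112.07532676998778 (-130, 0, 30) [496.28 -74.27  30.  ] [ 53.15  42.86 -62.29 115.8   49.07  52.86 121.84]
```

```bash
cat >> h.py <<'E'
import os
if os.path.exists("q.npy"):
    q=np.load("q.npy"); Y=[180,0,float(np.degrees(q[2]))]
    W=lambda x,y,z:c2w(q,(x,y,z)).tolist()
    L=lambda x,y,z,**k:arm.move_linear(W(x,y,z),**k)
E
python3 - <<'E'
from h import *
import cv2
arm.command_gripper(0)
p=arm.current_eef_pos(); 
arm.reach(W(228,0,230),Y); print(arm.current_t(),arm.current_eef_pos())
print(L(228,0,72,rate=150,threshold=15))
print(L(106,0,72,rate=80,threshold=20),arm.current_contact_force())
L(106,0,92); L(98,0,92)
print(L(98,0,46,rate=40,threshold=15),arm.current_eef_pos(),arm.current_contact_force())
L(98,0,120); L(60,0,240); print(arm.current_t())
im=arm.read_camera("side")
cv2.imwrite("pics/s1.png",cv2.resize(im[180:330,200:400,::-1],None,fx=4,fy=4,interpolation=cv2.INTER_CUBIC))
E
```

```text
6.05 [631.14 256.74 229.9 ]
False
False [0.18 1.02 0.08]
True [581.87 136.95  54.01] [-5.84 -3.95 17.05]
11.9333
```

View pics/s1.png

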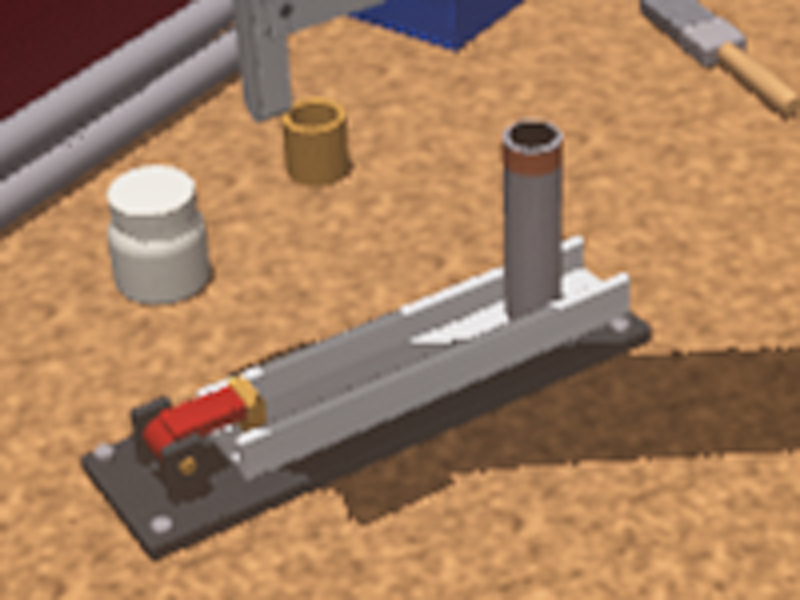

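The stop is flat in the channel at crop (205,410), and contact came at z = 54.0, which is fully down. The tube still stands at crop (533,220), so I'll tip it next.

```bash
python3 - <<'E'
from h import *
import cv2
L(-180,1,240,rate=200)
print(L(-180,1,138,threshold=10))
print(L(-97,1,138,rate=45,threshold=25),arm.current_contact_force())
arm.dwell(0.8)
L(-130,1,150); L(-170,1,240); print(arm.current_t())
im=arm.read_camera("side")
cv2.imwrite("pics/s2.png",cv2.resize(im[180:330,200:400,::-1],None,fx=4,fy=4,interpolation=cv2.INTER_CUBIC))
for c in("side","top"):
    if c=="top": arm.read_camera(c)
    for n in("tube","tube_top","tube_mid"): print(c,n,[(np.round(d["point"],1).tolist(),round(d["conf"],2)) for d in arm.landmark_of(c,n)[:2]])
    for x in(-100,-60,40,80): print(x,proj(c,c2w(q,(x,0,39)))[::-1])
E
```

```text
False
False [ 0.24 -0.26 -0.42]
18.15
side tube [([255.2, 326.2], 0.81), ([252.1, 241.2], 0.65)]
side tube_top [([276.3, 278.3], 0.55)]
side tube_mid [([264.8, 300.2], 0.81)]
-100 [254.23 325.93]
-60 [259.58 313.18]
40 [273.6  279.75]
80 [279.48 265.74]
top tube [([243.2, 338.6], 0.88)]
top tube_top [([221.7, 294.1], 0.85)]
top tube_mid [([229.4, 318.8], 0.86), ([212.4, 274.2], 0.36)]
-100 [244.12 341.15]
-60 [238.27 326.66]
40 [223.75 290.67]
80 [217.98 276.37]
```

View pics/s2.png

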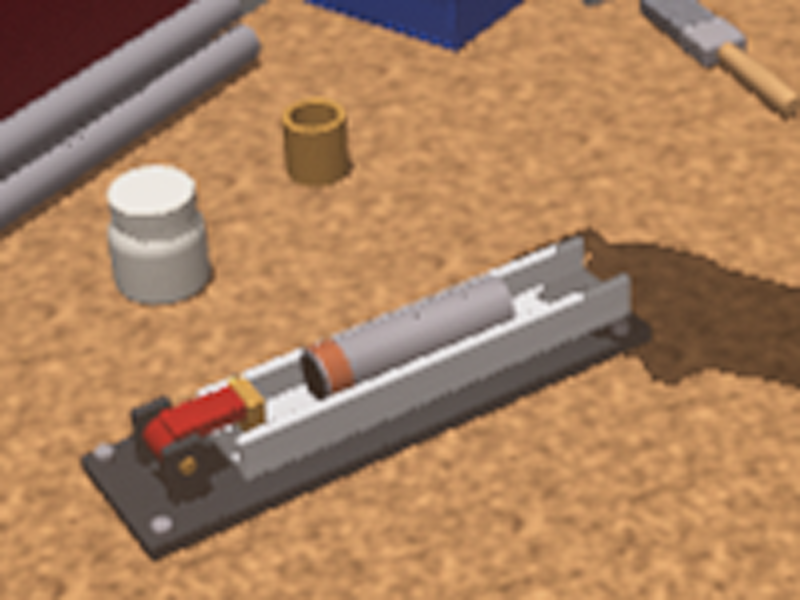

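The tube lies in the channel from about crop (315,370) to (510,300), so its bottom end is at x ≈ -98 and there is a gap to the pad. Now I'll push it home.

```bash
python3 - <<'E'
from h import *
import cv2
arm.command_gripper(10)
L(-132,0,120,rate=200); print(L(-132,0,32,rate=80,threshold=8))
print(L(-75,0,32,rate=40,threshold=12), arm.current_eef_pos())
print(L(-50,0,32,rate=15,threshold=7), arm.current_eef_pos(),arm.current_contact_force())
p=arm.current_eef_pos(); print("cradle x",(p[0]-q[0])*np.cos(q[2])+(p[1]-q[1])*np.sin(q[2]))
L(-95,0,32,rate=60); L(-110,0,240,rate=200); arm.dwell(.3); print(arm.current_t(),arm.current_contact_force())
im=arm.read_camera("side")
a=cv2.resize(im[230:305,210:310,::-1],None,fx=8,fy=8,interpolation=cv2.INTER_CUBIC)
cv2.imwrite("pics/s3.png",a)
E
```

```text
False
False [516.93 -23.37  32.  ]
True [521.29 -11.92  31.71] [ 0.04 -1.93  0.59]
cradle x -62.81607558218233
25.6583 [ 0.82 -1.03 -0.32]
```

View pics/s3.png

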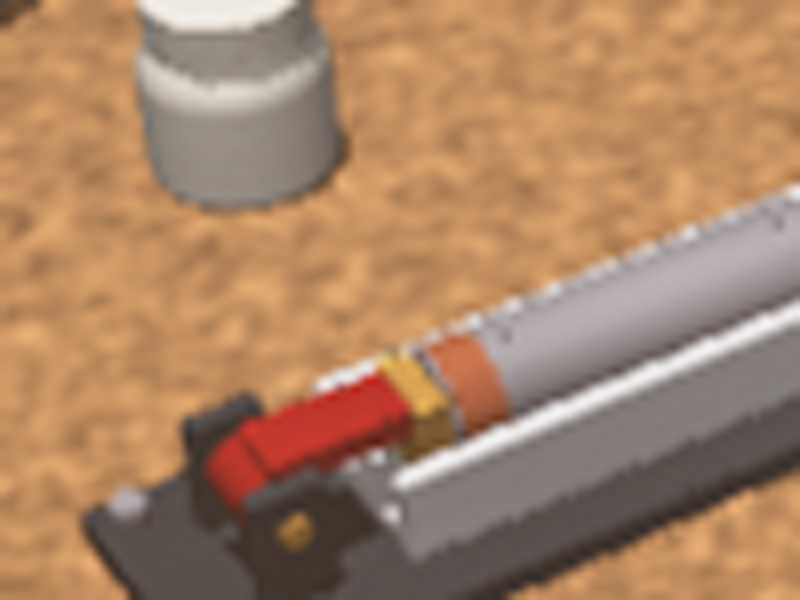

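The tube's end meets the brass pad at crop (440,390), and contact came at the predicted x ≈ -63. I'll press lightly on the stop to confirm it is still down, then hand in.

```bash
python3 - <<'E'
from h import *
arm.command_gripper(0)
L(108,0,240,rate=200); L(108,0,75)
print(L(108,0,48,rate=30,threshold=10),arm.current_eef_pos())
L(108,0,200); arm.dwell(.5)
im=arm.read_camera("top")
for n in("tube","tube_top","stop_pad"): print(n,[(np.round(d["point"],1).tolist(),round(d["conf"],2)) for d in arm.landmark_of("top",n)[:1]])
print(proj("top",c2w(q,(-55,0,39)))[::-1],proj("top",c2w(q,(85,0,39)))[::-1],arm.current_t())
print(arm.close_job())
E
```

```text
True [585.69 146.21  54.15]
tube []
tube_top []
stop_pad []
[237.54 324.85] [217.26 274.58] 31.075
the job is handed in; nothing more can be done
None
```

The job is handed in at about 31 s of the 54 s allowed. A light final press found the stop fully down (54.15 mm, nominal 54). The tube met the pad at the expected position and showed against it in the last side picture. The closing top-camera check returned no detections, so nothing re-measured the tube after that final press.

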